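# Try the clamp cylinders and set the seized one up for stripping

### The job

Three small air cylinders lie in the grooves of the wooden rack with their rubber feet towards you: first push every rod in until it is fully home or stops dead. Leave those that go fully home lying in their grooves; the one that sticks part-way must come out and be laid down in the single-groove cradle the other way round, foot end in first, so that its blank rear cap stands clear of the cradle's front for the screwdriver. The grooves cover the grip you need, so put it down on the free bench and take it again by its other end; do not shift the other things on the bench.

Things in the scene. Friction and masses are not known exactly. Their poses are not given: they have to be found in the camera images.
- rack: Wooden block fixed to bench, 107 mm long (x) x 206. Origin: centre of its underside; x runs along its 3 open-topped grooves from mouth (x = -53.5 mm) to end board (inner face +41.5 mm, 46 mm high); z up. Grooves 38 mm wide at y = +64, 0, -64 mm (one cylinder in each, in any order); floor z = 8 mm, cheeks to 42 mm. Each cylinder's front 35 to 42 mm and its rod stand out of the mouth; only these can be gripped, the rest lies level with the cheeks.
- cradle: Stripping cradle: wooden block with one open-topped groove, fixed to the bench, 137 mm long (x), 84 wide (base 128 wide, 8 thick), empty. Origin: centre of its underside; x runs along the groove from mouth (x = -68.5 mm) to end board (inner face +56.5 mm, 46 mm high); z up. Groove 40 mm wide on y = 0, floor z = 8 mm, cheeks to 42 mm.
- free_spot (a point): Point on the bare bench just beyond the vice, between rack and cradle. The bench is free for 0.10 m to its left and right and 50 mm nearer and farther: room to put a cylinder down crosswise. The vice nearer the robot is 106 mm high.
- cyl_1_centre (a point): Centre of the body of air cylinder 1 (in any of the three grooves): square aluminium body 34 x 34 mm, 130 mm long, grey end caps, two flat brass port filters on top, 0.2 to 0.3 kg. Point half-way along, 17 mm above its underside; its x axis points to the blank rear cap; the rod leaves the front cap at -65 mm; z up.
- cyl_1_rear (a point): Centre of the rear face (no rod; four cap screws) of cylinder 1, 65 mm from its centre along its x axis.
- cyl_1_foot (a point): Centre of the front face of the round rubber foot (30 mm across, 14 mm thick) on the end of cylinder 1's 10 mm steel rod; moves with the rod. With the rod fully out it lies 135 mm from the body's centre, with the rod home 85 mm.
- rod_1 (a joint): Rod travel in m: 0 fully out, 0.050 fully home (the foot then stands 6 mm off the front cap). No spring and no air: a sound rod slides home under about 3 N and stays where it is left; a seized one stops dead part-way, 20 to 26 mm in from fully out, and goes no further; it can still be drawn out again.
- cyl_2_centre (a point): Centre of the body of air cylinder 2 (in any of the three grooves): square aluminium body 34 x 34 mm, 130 mm long, grey end caps, two flat brass port filters on top, 0.2 to 0.3 kg. Point half-way along, 17 mm above its underside; its x axis points to the blank rear cap; the rod leaves the front cap at -65 mm; z up.
- cyl_2_rear (a point): Centre of the rear face (no rod; four cap screws) of cylinder 2, 65 mm from its centre along its x axis.
- cyl_2_foot (a point): Centre of the front face of the round rubber foot (30 mm across, 14 mm thick) on the end of cylinder 2's 10 mm steel rod; moves with the rod. With the rod fully out it lies 135 mm from the body's centre, with the rod home 85 mm.
- rod_2 (a joint): Rod travel in m: 0 fully out, 0.050 fully home (the foot then stands 6 mm off the front cap). No spring and no air: a sound rod slides home under about 3 N and stays where it is left; a seized one stops dead part-way, 20 to 26 mm in from fully out, and goes no further; it can still be drawn out again.
- cyl_3_centre (a point): Centre of the body of air cylinder 3 (in any of the three grooves): square aluminium body 34 x 34 mm, 130 mm long, grey end caps, two flat brass port filters on top, 0.2 to 0.3 kg. Point half-way along, 17 mm above its underside; its x axis points to the blank rear cap; the rod leaves the front cap at -65 mm; z up.
- cyl_3_rear (a point): Centre of the rear face (no rod; four cap screws) of cylinder 3, 65 mm from its centre along its x axis.
- cyl_3_foot (a point): Centre of the front face of the round rubber foot (30 mm across, 14 mm thick) on the end of cylinder 3's 10 mm steel rod; moves with the rod. With the rod fully out it lies 135 mm from the body's centre, with the rod home 85 mm.
- rod_3 (a joint): Rod travel in m: 0 fully out, 0.050 fully home (the foot then stands 6 mm off the front cap). No spring and no air: a sound rod slides home under about 3 N and stays where it is left; a seized one stops dead part-way, 20 to 26 mm in from fully out, and goes no further; it can still be drawn out again.
- offcut_dark: Dark wood offcut, 44 x 50 x 30 mm, loose, to the right of the vice. Bystander; origin at the centre of its underside.
- tub: Open plastic tub of screws, 77 mm across, 48 high, loose, to the left of the vice. Bystander; origin at the centre of its underside.
- battery: Black tool battery, 70 x 124 x 59 mm, at the left. Bystander; origin at the centre of its underside.

How it is judged (in metres and radians):
On the way:
1. every rod has been pushed in, to its home or to where it sticks (at least 17 mm in) (value of joint each of rod_1, rod_2, rod_3 above 0.017 m), for 0.2 s.
At the end, for the whole second after the job is handed in: At rest, each cylinder either has its rod home (44 of 50 mm or more) and lies flat in its rack groove (7 mm sideways, 15 mm off the end board), or, if seized, lies flat in the cradle (7 mm), foot end in, 40 mm or more of its body inside and its rear face 25 mm or more out in front (((value of joint rod_1 above 0.044 m and x of cyl_1_rear in the frame of rack above 0.0265 m and z of cyl_1_centre in the frame of rack below 0.03 m and ((y of cyl_1_centre in the frame of rack between 0.057 and 0.071 m and y of cyl_1_rear in the frame of rack between 0.057 and 0.071 m) or (y of cyl_1_centre in the frame of rack between -0.007 and 0.007 m and y of cyl_1_rear in the frame of rack between -0.007 and 0.007 m) or (y of cyl_1_centre in the frame of rack between -0.071 and -0.057 m and y of cyl_1_rear in the frame of rack between -0.071 and -0.057 m))) or (value of joint rod_1 below 0.044 m and x of cyl_1_centre in the frame of cradle above -0.0935 m and x of cyl_1_rear in the frame of cradle below -0.0935 m and z of each of cyl_1_centre, cyl_1_rear in the frame of cradle below 0.03 m and y of cyl_1_centre in the frame of cradle between -0.007 and 0.007 m and y of cyl_1_rear in the frame of cradle between -0.007 and 0.007 m)) and ((value of joint rod_2 above 0.044 m and x of cyl_2_rear in the frame of rack above 0.0265 m and z of cyl_2_centre in the frame of rack below 0.03 m and ((y of cyl_2_centre in the frame of rack between 0.057 and 0.071 m and y of cyl_2_rear in the frame of rack between 0.057 and 0.071 m) or (y of cyl_2_centre in the frame of rack between -0.007 and 0.007 m and y of cyl_2_rear in the frame of rack between -0.007 and 0.007 m) or (y of cyl_2_centre in the frame of rack between -0.071 and -0.057 m and y of cyl_2_rear in the frame of rack between -0.071 and -0.057 m))) or (value of joint rod_2 below 0.044 m and x of cyl_2_centre in the frame of cradle above -0.0935 m and x of cyl_2_rear in the frame of cradle below -0.0935 m and z of each of cyl_2_centre, cyl_2_rear in the frame of cradle below 0.03 m and y of cyl_2_centre in the frame of cradle between -0.007 and 0.007 m and y of cyl_2_rear in the frame of cradle between -0.007 and 0.007 m)) and ((value of joint rod_3 above 0.044 m and x of cyl_3_rear in the frame of rack above 0.0265 m and z of cyl_3_centre in the frame of rack below 0.03 m and ((y of cyl_3_centre in the frame of rack between 0.057 and 0.071 m and y of cyl_3_rear in the frame of rack between 0.057 and 0.071 m) or (y of cyl_3_centre in the frame of rack between -0.007 and 0.007 m and y of cyl_3_rear in the frame of rack between -0.007 and 0.007 m) or (y of cyl_3_centre in the frame of rack between -0.071 and -0.057 m and y of cyl_3_rear in the frame of rack between -0.071 and -0.057 m))) or (value of joint rod_3 below 0.044 m and x of cyl_3_centre in the frame of cradle above -0.0935 m and x of cyl_3_rear in the frame of cradle below -0.0935 m and z of each of cyl_3_centre, cyl_3_rear in the frame of cradle below 0.03 m and y of cyl_3_centre in the frame of cradle between -0.007 and 0.007 m and y of cyl_3_rear in the frame of cradle between -0.007 and 0.007 m)) and linear speed of each of cyl_1, cyl_2, cyl_3 below 0.02 m/s); the robot touches nothing.
It fails at once if a bystander was pushed away by more than 30 mm (distance of any of offcut_dark, tub, battery from where it was at the start of the episode above 0.03 m).
It also fails if it takes over 72 s, if anything falls off the work surface, if the arm or the gripper's body presses on something with over 40 N, if the wrist force passes 120 N, or if a joint passes its speed limit or range.

### The arm

A 6-joint arm with a two-finger parallel gripper is mounted at the origin on a cart in front of the work surface, level with it; the furniture and walls round the work are solid. World frame = base frame: x ahead of the robot, y to its left, z up, the work surface at z = 0. Lengths are in m, angles in degrees, forces in N, time in s.
With the tool pointing down it reaches from about 0.325 to 0.85 m from the base axis. Payload 15.5 kg.
Tool frame: the origin (TCP) lies midway between the tips of the shut fingers; the grasp point (between the pads) lies 19 mm behind it (env.grip_depth is the distance from the TCP to the grasp point, in m); z points along the fingers, y is the line along which they close (so a half turn about z gives the same grasp; the last joint's range is limited). The gripper opens to 91 mm and grips with 3 to 60 N. Pads are 32 mm wide; open, the fingers measure 118 mm over their backs; the gripper's body (76 mm by 178 mm) begins 60 mm behind the grasp point.
Start: joints at [-69.357, 28.281, 77.091, -0, 74.628, -5.472], TCP at [0.275, -0.561, 0.214] pointing down, gripper open.
Joint ranges: [-166.48, 166.48], [-47.26, 123.95], [12.59, 153.08], [-70.14, 250.14], [6.76, 159.57], [-176.63, 176.63]. Speed limits (degrees/s): [108.29, 108.29, 147.25, 172.46, 172.46, 172.46].

### API

Orientations are given as a 3x3 rotation matrix whose columns are the frame's x, y, z axes.
In Python, from station import env, eyes gives the robot as it stands. The module is installed in compiled form; this text tells all that it offers.
- The arm moves only by the shell command python3 -m pendant 'ROWS' [OPENING] [FORCE]. ROWS is JSON, a list that holds one entry, the list of rows, each a list of 4 numbers: the shift along the tool's x, y, z each as a share of 0.05 m, from -1 to 1, then the turn about the tool's z as a share of pi rad, from -1 to 1. In form: [[[x, y, z, roll], ...]]. A call has 1 to 20 rows; each row shifts and turns the commanded pose from where the row before left it, along the tool's axes as they then stand; what a row does not reach is not made up. A row lasts 1/10 s, in which the tool goes at most 50 mm and 8.59 degrees, less where a joint would pass 70% of its speed; a pose out of reach is approached as far as the arm can. A call with a number of a shift or a turn outside -1 to 1 is refused whole. A call with a gripper value outside its range is refused whole. OPENING is the opening, from 0 (shut) to 1 (fully open), set as the call begins (- or left out, the last holds). The fingers move at their own pace and stop on an object; FORCE is the grip in N (left out, the last holds). Time passes only in rows, so rows that do not move let the fingers close. It gives the time, the measured TCP pose, the force, the opening and the grip force at its end, in the units of the state.
- env.state(): the state, without advancing time (a new reading comes with each control period).
- eyes.get_image(name): name is "side" or "top" or "wrist"; returns a dict with "frame" (400x640x3 uint8, red, green, blue), "intrinsics" (3x3 intrinsics, pixels), "R" (3x3) and "t" (3): a world point X has camera coordinates R X + t. Camera axes: x right, y down, z forward; pixel columns grow to the right and rows downward; lengths in m; the calibration is good to about 2 mm. A picture is of the moment at which its call begins. There is no depth.
- env.sign_off(): hands the job in; it is judged then, once.
The state is a dict: "clock": time; "joint_pos": joint angles; "qvel": joint speeds; "joint_torque": joint torques, N m; "position": TCP position; "eef_rot": TCP orientation; "ft_force": force on the tool from outside, world axes, zero at the start; "torque": the same for the moment, N m; "width": finger opening in m; "grasp_force": force on a finger pad.
Only numpy, scipy, OpenCV 4.12 (cv2) and the standard library are available. Lean on these libraries where they do the work, as an engineer would, in place of code of your own. Each camera call takes 0.05 s, during which the arm holds its last target. There are 200 camera calls.

## Working session

There is one attempt and no reset: what is moved stays moved. The work goes in short steps, Python scripts to look and compute and a shell command to move; the robot and the scene stay as the last step left them, time stands still between calls to the robot, and variables do not carry over. Pictures are saved under pics/ and viewed, at most 10 in all, crops included, and the job is handed in when it is done.

```bash
mkdir -p pics; cat > h.py <<'E'
from station import env, eyes
import numpy as np, cv2
def grab(n,save=None):
    d=eyes.get_image(n)
    if save: cv2.imwrite(f'pics/{save}.png',d['frame'][:,:,::-1])
    return d
def ray(d,uv):
    K=np.array(d['intrinsics']);R=np.array(d['R']);t=np.array(d['t'])
    c=-R.T@t; v=R.T@np.linalg.inv(K)@np.array([uv[0],uv[1],1.]); return c,v
def onz(d,uv,z):
    c,v=ray(d,uv); return c+v*(z-c[2])/v[2]
def tri(a,b):
    (c1,v1),(c2,v2)=a,b
    s=np.linalg.lstsq(np.c_[v1,-v2],c2-c1,rcond=None)[0]
    p,q=c1+v1*s[0],c2+v2*s[1]; return (p+q)/2,np.linalg.norm(p-q)
def proj(d,X):
    q=np.array(d['intrinsics'])@(np.array(d['R'])@np.array(X)+np.array(d['t'])); return q[:2]/q[2]
E
python3 - <<'E'
from h import *
np.set_printoptions(precision=4,suppress=True)
for n in('top','side'):
    d=grab(n,n); c,_=ray(d,(0,0)); print(n,c,np.array(d['R'])); print(np.array(d['intrinsics']))
s=env.state(); print(s['clock'],s['position'],s['eef_rot'],s['width'],s['ft_force'])
E
```

```text
top [0.3352 0.0839 1.5751] [[-0.0147 -0.9999  0.003 ]
 [-0.992   0.0142 -0.1255]
 [ 0.1254 -0.0048 -0.9921]]
[[455.1731   0.     320.3004]
 [  0.     455.1731 203.8203]
 [  0.       0.       1.    ]]
side [0.653  0.7838 1.0944] [[-0.985   0.1727  0.0071]
 [ 0.1394  0.8183 -0.5576]
 [-0.1021 -0.5482 -0.8301]]
[[423.6813   0.     328.7592]
 [  0.     423.6813 198.0005]
 [  0.       0.       1.    ]]
0.1 [ 0.275  -0.5609  0.2134] [[ 0.8979  0.4402 -0.0004]
 [ 0.4402 -0.8979  0.001 ]
 [ 0.0001 -0.0011 -1.    ]] 0.09118774387096035 [ 0.1871 -0.4814  0.1286]
```

View pics/top.png

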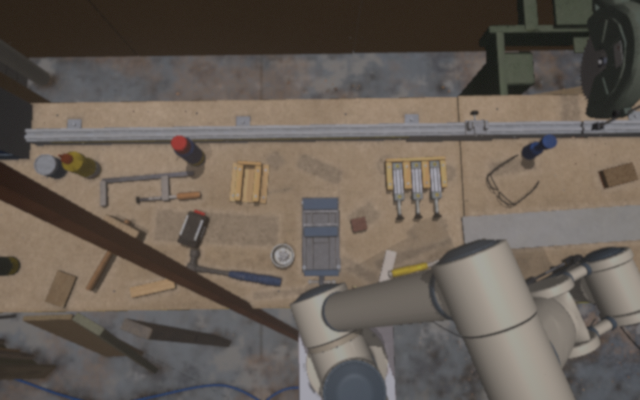

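View pics/side.png

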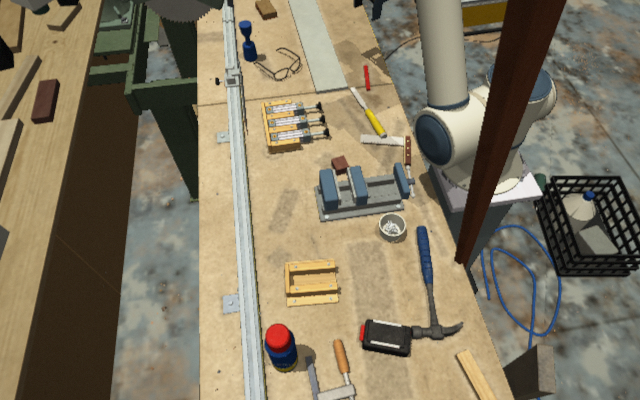

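The top view shows the rack at about (385–446, 156–220) with the rod feet at about (398, 219), (417, 219) and (436, 217). The cradle is at about (231–268, 162–203), and the vice at about (303–340, 197–275). The side view shows the same: the rack at (262–328, 100–150) and the cradle at (285–340, 260–305).

```bash
python3 - <<'E'
from h import *
np.set_printoptions(precision=4,suppress=True)
T=grab('top');S=grab('side')
a=cv2.resize(T['frame'][145:225,225:450],None,fx=3.5,fy=3.5,interpolation=cv2.INTER_CUBIC)
b=cv2.resize(S['frame'][90:155,250:340],None,fx=4,fy=4,interpolation=cv2.INTER_CUBIC)
c=cv2.resize(S['frame'][250:315,270:360],None,fx=4,fy=4,interpolation=cv2.INTER_CUBIC)
im=np.zeros((545,790,3),np.uint8); im[:280,:787]=a[:280,:787]; im[285:545,:360]=b; im[285:545,370:730]=c
cv2.imwrite('pics/z1.png',im[:,:,::-1])
for n,uv,z in [('rackL',(387,156),.046),('rackR',(446,156),.046),('mouthL',(387,188),.042),('mouthR',(446,190),.042),('f1',(398,219),.025),('f2',(417,219),.025),('f3',(436,217),.025),('crTL',(235,163),.046),('crTR',(268,163),.046),('crBL',(232,203),.042),('crBR',(266,203),.042),('vice',(321,198),.1)]:
    print(n,onz(T,uv,z))
w=grab('wrist'); c,_=ray(w,(0,0)); s=env.state(); R=np.array(s['eef_rot']); print('cam in tool',R.T@(c-s['position'])); print(np.array(w['R'])@R, w['intrinsics'][0])
E
```

```text
rackL [ 0.6907 -0.155   0.046 ]
rackR [ 0.6878 -0.3577  0.046 ]
mouthL [ 0.5801 -0.1519  0.042 ]
mouthR [ 0.5704 -0.353   0.042 ]
f1 [ 0.475  -0.1886  0.025 ]
f2 [ 0.4741 -0.2536  0.025 ]
f3 [ 0.48  -0.319  0.025]
crTL [0.6735 0.3663 0.046 ]
crTR [0.6719 0.2534 0.046 ]
crBL [0.5361 0.376  0.042 ]
crBR [0.5344 0.2607 0.042 ]
vice [0.5408 0.0741 0.1   ]
cam in tool [ 0.0815 -0.0005 -0.1716]
[[ 0.0005  1.      0.001 ]
 [-0.9572  0.0007 -0.2893]
 [-0.2893 -0.0008  0.9572]] [307.083    0.     317.6702]
```

View pics/z1.png

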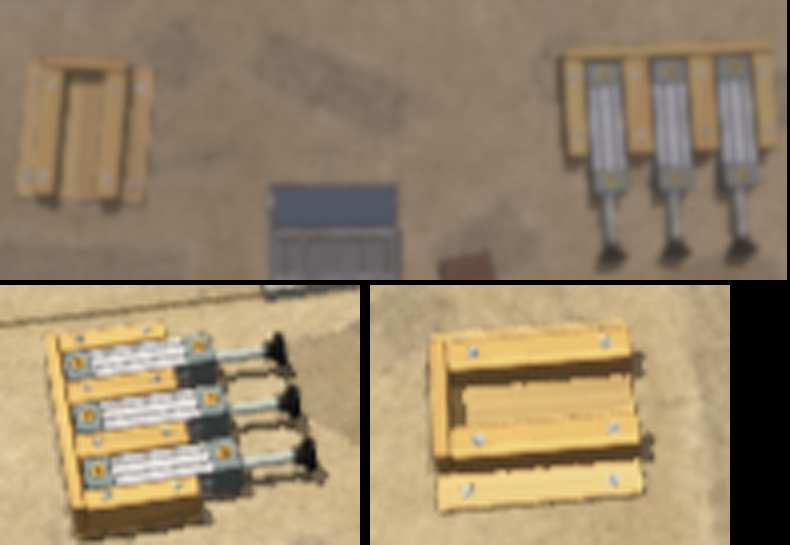

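The enlarged crops show the brass ports and feet of all three cylinders clearly: top-crop ports at about (604,72)/(611,180), (671,70)/(675,178) and (735,66)/(741,175), feet at about (612,255), (676,250) and (741,248). The cradle groove runs from (85,75) to (82,200). I'll triangulate these.

```bash
python3 - <<'E'
from h import *
np.set_printoptions(precision=4,suppress=True)
T=grab('top');S=grab('side')
t=lambda u,v:(225+u/3.5-.36,145+v/3.5-.36)
s=lambda u,v:(250+u/4-.37,90+(v-285)/4-.37)
c=lambda u,v:(270+(u-370)/4-.37,250+(v-285)/4-.37)
P={'L':[((604,72),(99,470)),((611,180),(224,452)),((612,250),(308,455))],
'M':[((671,70),(89,414)),((675,178),(211,398)),((675,246),(290,405))],
'R':[((735,66),(78,362)),((741,175),(199,346)),((741,244),(277,350))]}
for k,v in P.items():
    X=[tri(ray(T,t(*a)),ray(S,s(*b))) for a,b in v]
    for x,e in X: print(k,x,e)
    d=X[0][0]-X[1][0]; print(' yaw',np.degrees(np.arctan2(d[1],d[0])),np.linalg.norm(d))
# cradle screws on cheeks: left-in-top cheek pair
for n,a,b in [('base L far',(37,72),(468,490)),('base L near',(26,187),(613,478)),('cheekL far',(56,75),(477,440)),('cheekL near',(45,187),(613,428)),('cheekR far',(115,73),(473,352)),('cheekR near',(107,179),(605,341))]:
    print(n,*tri(ray(T,t(*a)),ray(S,c(*b))))
E
```

```text
L [ 0.6591 -0.1902  0.0377] 0.0013312300565023315
L [ 0.5527 -0.1936  0.0364] 0.00040950266464074637
L [ 0.4833 -0.1941  0.0206] 0.004410198745224112
 yaw 1.875217916935122 0.10640600959739419
M [ 0.6607 -0.2566  0.0362] 0.0008236388347464963
M [ 0.5543 -0.2562  0.0374] 0.0017259399481576675
M [ 0.4875 -0.2571  0.0174] 0.0026121672397489857
 yaw -0.19721025431640324 0.10641956690449615
R [ 0.6639 -0.3198  0.0367] 0.0005341954958784244
R [ 0.5561 -0.3208  0.0373] 0.0013134109093265697
R [ 0.4884 -0.321   0.0221] 0.0020670756751911775
 yaw 0.52236625037493 0.10773898360202394
base L far [0.6702 0.3736 0.0085] 0.007502250170459877
base L near [ 0.5645  0.3821 -0.0008] 0.011560608156279736
cheekL far [0.6605 0.3503 0.0348] 0.009168614909261094
cheekL near [0.5604 0.3582 0.0268] 0.01179163613549935
cheekR far [0.6571 0.2915 0.0458] 0.013773465980088093
cheekR near [0.5607 0.2978 0.0376] 0.000886850896810615
```

```bash
python3 -m pendant '[[[0,0,0,0.0456],[0,0,0,0.0456],[0,0,0,0.0456],[0.466,-0.598,-0.08,0],[0.466,-0.598,-0.08,0],[0.466,-0.598,-0.08,0],[0.466,-0.598,-0.08,0],[0.466,-0.598,-0.08,0],[0.466,-0.598,-0.08,0],[0.466,-0.598,-0.08,0],[0.466,-0.598,-0.08,0],[0.466,-0.598,-0.08,0],[0.466,-0.598,-0.08,0],[0,0,0,0],[0,0,0,0]]]' 0 20
python3 - <<'E'
from h import *
np.set_printoptions(precision=4,suppress=True)
d=grab('wrist','w1'); s=env.state(); print(s['clock'],s['position'],np.degrees(np.arctan2(s['eef_rot'][1][0],s['eef_rot'][0][0])))
E
```

```text
clock: 1.85
position: [0.5005, -0.2557, 0.2539]
eef_rot: [[1.0, 0.028, -0.0], [0.028, -1.0, -0.0], [-0.0, 0.0, -1.0]]
ft_force: [-0.6, 0.2, 0.6]
width: 0.0005
grasp_force: 0.0
1.9 [ 0.5001 -0.2564  0.2538] 1.5232051182896766
```

View pics/w1.png

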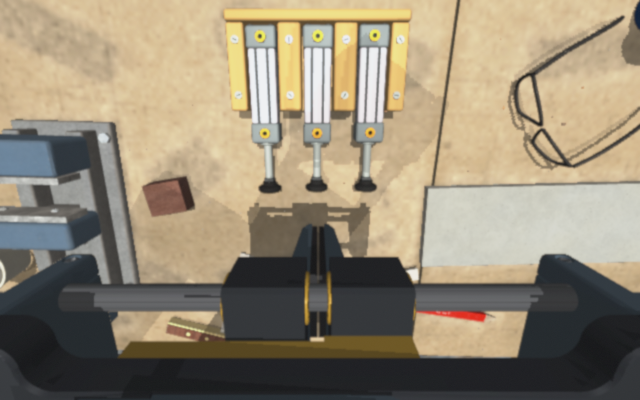

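The wrist view shows the three cylinders with port pairs at (260,36)/(265,133), (318,36)/(317,133) and (375,36)/(370,133). The feet are at about (269,188), (317,188) and (366,187), and all rods are out.

```bash
python3 - <<'E'
from h import *
np.set_printoptions(precision=4,suppress=True)
W=grab('wrist');S=grab('side')
s=lambda u,v:(250+u/4-.37,90+(v-285)/4-.37)
P={'L':[((260,36),(99,470)),((265,133),(224,452)),((269,185),(308,455))],
'M':[((318,36),(89,414)),((317,133),(211,398)),((317,185),(290,405))],
'R':[((375,36),(78,362)),((370,133),(199,346)),((366,185),(277,350))]}
for k,v in P.items():
    for a,b in v: x,e=tri(ray(W,a),ray(S,s(*b))); print(k,x,e,onz(W,a,.042),onz(W,a,.025))
for n,uv,z in [('eL',(226,12),.046),('eR',(410,12),.046),('mL',(234,108),.042),('mR',(404,110),.042),('viceTop',(90,140),.106),('viceR',(90,180),.106)]: print(n,onz(W,uv,z))
E
```

```text
L [ 0.6584 -0.1868  0.041 ] 2.551406074224327e-05 [ 0.6582 -0.1869  0.042 ] [ 0.6616 -0.184   0.025 ]
L [ 0.5525 -0.1899  0.0406] 0.0015280646047612213 [ 0.5519 -0.1901  0.042 ] [ 0.5506 -0.1873  0.025 ]
L [ 0.4819 -0.1908  0.023 ] 0.0002626590365790109 [ 0.4867 -0.1938  0.042 ] [ 0.4825 -0.1911  0.025 ]
M [ 0.6602 -0.252   0.0407] 8.518096046351049e-05 [ 0.6599 -0.252   0.042 ] [ 0.6634 -0.2519  0.025 ]
M [ 0.5544 -0.2537  0.0405] 0.0018893192021280023 [ 0.5536 -0.2536  0.042 ] [ 0.5524 -0.2536  0.025 ]
M [ 0.4848 -0.2553  0.0193] 0.0037449931471898543 [ 0.4884 -0.2554  0.042 ] [ 0.4842 -0.2554  0.025 ]
R [ 0.6629 -0.3164  0.0394] 0.0014526843607220736 [ 0.6617 -0.3158  0.042 ] [ 0.6652 -0.3186  0.025 ]
R [ 0.5561 -0.3188  0.0396] 0.0017739984694197897 [ 0.5553 -0.3183  0.042 ] [ 0.5542 -0.3212  0.025 ]
R [ 0.4863 -0.3215  0.0215] 0.0021386313485758862 [ 0.4901 -0.3182  0.042 ] [ 0.486 -0.321  0.025]
eL [ 0.6799 -0.1513  0.046 ]
eR [ 0.6852 -0.3513  0.046 ]
mL [ 0.5801 -0.1538  0.042 ]
mR [ 0.5833 -0.3569  0.042 ]
viceTop [ 0.5449 -0.0213  0.106 ]
viceR [ 0.5028 -0.0134  0.106 ]
```

```bash
python3 -m pendant '[[[-0.7,-0.02,0,0],[-0.7,-0.02,0,0],[0,0,0.8,0],[0,0,0.8,0],[0,0,0.8,0],[0,0,0.8,0],[0,0,0.8,0],[0,0,0.8,0],[0,0,0,0],[0.2,0,0,0],[0.2,0,0,0],[0.2,0,0,0],[0.1,0,0,0],[0.1,0,0,0],[0.1,0,0,0]]]'
python3 -m pendant '[[[0.08,0,0,0],[0.08,0,0,0]]]'
```

```text
clock: 3.5
position: [0.4756, -0.2548, 0.0143]
eef_rot: [[1.0, 0.026, 0.0], [0.026, -1.0, -0.0], [0.0, 0.0, -1.0]]
ft_force: [-2.6, -0.5, 2.3]
width: 0.0007
grasp_force: 1.4
clock: 3.7
position: [0.4819, -0.2542, 0.0137]
eef_rot: [[1.0, 0.026, -0.003], [0.026, -1.0, 0.001], [-0.003, -0.001, -1.0]]
ft_force: [-28.9, -9.3, 14.4]
width: 0.0003
grasp_force: 14.6
```

```bash
python3 -m pendant '[[[0.04,0,0,0],[0,0,0,0]]]'
```

```text
clock: 3.9
position: [0.4818, -0.254, 0.0136]
eef_rot: [[1.0, 0.027, -0.006], [0.027, -1.0, 0.002], [-0.006, -0.002, -1.0]]
ft_force: [-24.4, -8.3, 13.9]
width: 0.0006
grasp_force: 12.7
```

```bash
python3 -m pendant '[[[-0.5,0,0,0],[-0.6,0,0,0],[0,0.66,0,0],[0,0.66,0,0],[0,0,0,0],[0.2,0,0,0],[0.2,0,0,0],[0.2,0,0,0],[0.2,0,0,0],[0.16,0,0,0],[0.16,0,0,0],[0.16,0,0,0]]]'
python3 -m pendant '[[[0.1,0,0,0],[0.08,0,0,0]]]'
```

```text
clock: 5.1
position: [0.4964, -0.3199, 0.0138]
eef_rot: [[1.0, 0.026, -0.001], [0.026, -1.0, 0.0], [-0.001, -0.0, -1.0]]
ft_force: [-2.6, 2.0, 0.4]
width: 0.0004
grasp_force: 1.5
clock: 5.3
position: [0.5053, -0.32, 0.0138]
eef_rot: [[1.0, 0.026, -0.0], [0.026, -1.0, 0.0], [-0.0, -0.0, -1.0]]
ft_force: [-2.3, 1.1, 1.0]
width: 0.0003
grasp_force: 1.4
```

```bash
python3 -m pendant '[[[0.1,0,0,0],[0.08,0,0,0],[0.04,0,0,0]]]'
```

```text
clock: 5.6
position: [0.5108, -0.3193, 0.0135]
eef_rot: [[1.0, 0.027, -0.01], [0.027, -1.0, 0.002], [-0.01, -0.003, -1.0]]
ft_force: [-47.5, -11.3, 24.2]
width: 0.0003
grasp_force: 24.3
```

```bash
python3 -m pendant '[[[-0.7,0,0,0],[-0.9,0,0,0],[-0.07,-0.64,0,0],[0,-0.64,0,0],[0,-0.64,0,0],[0,-0.65,0,0],[0,0,0,0],[0.2,0,0,0],[0.2,0,0,0],[0.2,0,0,0],[0.2,0,0,0],[0.2,0,0,0],[0.2,0,0,0],[0.2,0,0,0]]]'
python3 -m pendant '[[[0.1,0,0,0],[0.06,0,0,0]]]'
```

```text
clock: 7.0
position: [0.4999, -0.1918, 0.0139]
eef_rot: [[1.0, 0.026, -0.0], [0.026, -1.0, 0.0], [-0.0, -0.0, -1.0]]
ft_force: [-3.5, -2.7, 1.1]
width: 0.0005
grasp_force: 1.6
clock: 7.2
position: [0.5072, -0.1914, 0.0138]
eef_rot: [[1.0, 0.026, -0.001], [0.026, -1.0, 0.0], [-0.001, -0.0, -1.0]]
ft_force: [-16.8, -5.1, 5.2]
width: 0.0004
grasp_force: 8.7
```

```bash
python3 -m pendant '[[[0.06,0,0,0],[0,0,0,0]]]'; python3 -m pendant '[[[-0.6,0,0,0],[-0.5,0,0,0],[-0.3,0.3,-1,0],[0,0.5,-1,0],[0,0.5,-1,0],[0.5,0,-1,0],[0.5,0,-0.8,0],[0.3,0,0,0],[0,0,0,0],[0,0,0,0]]]' 0.55
python3 - <<'E'
from h import *
d=grab('wrist','w2'); s=env.state(); print(s['clock'],s['position'])
E
```

```text
clock: 7.4
position: [0.5071, -0.1911, 0.0136]
eef_rot: [[1.0, 0.027, -0.005], [0.027, -1.0, 0.001], [-0.005, -0.001, -1.0]]
ft_force: [-18.5, -7.8, 9.5]
width: 0.0006
grasp_force: 9.5
clock: 8.4
position: [0.5045, -0.2496, 0.2334]
eef_rot: [[1.0, 0.027, -0.001], [0.027, -1.0, 0.001], [-0.001, -0.001, -1.0]]
ft_force: [-0.3, 0.4, -0.4]
width: 0.0501
grasp_force: 0.0
8.45 [ 0.50409976 -0.24966013  0.23318442]
```

View pics/w2.png

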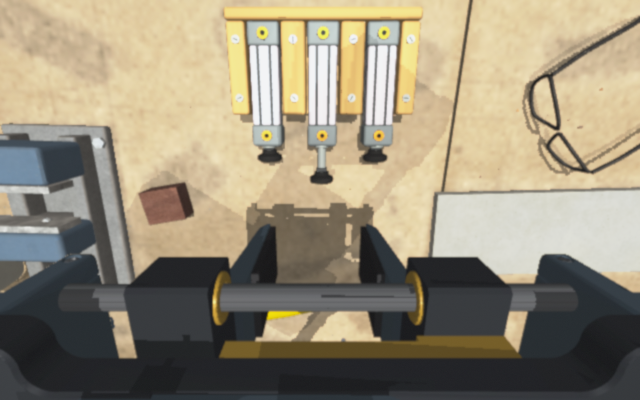

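The left and right rods are home. The middle one is stuck with its foot at about (320,178). Its ports are at (323,33) and (322,136), and its front cap edge is at about v=147.

```bash
python3 - <<'E'
from h import *
np.set_printoptions(precision=4,suppress=True)
W=grab('wrist')
for n,uv,z in [('p far',(323,33),.042),('p near',(322,136),.042),('front top edge',(322,145),.042),('mouth L',(293,112),.042),('mouthR',(352,112),.042),('foot',(321,176),.025)]: print(n,onz(W,uv,z))
# second-view height check of ports: side image
S=grab('side')
for p in ['p']:
    print(proj(S,onz(W,(323,33),.042)),proj(S,onz(W,(322,136),.042)))
# bench beyond vice: candidate spot
T=grab('top')
for uv in [(321,198),(303,198),(340,198),(321,143),(270,160),(380,160)]: print(uv,onz(T,uv,.106 if uv[1]==198 else 0))
E
```

```text
p far [ 0.6624 -0.2504  0.042 ]
p near [ 0.5556 -0.2526  0.042 ]
front top edge [ 0.5453 -0.2529  0.042 ]
mouth L [ 0.5814 -0.2189  0.042 ]
mouthR [ 0.5832 -0.2858  0.042 ]
foot [ 0.5047 -0.2531  0.025 ]
[271.2671 122.0198] [302.3349 117.7782]
(321, 198) [0.54   0.0742 0.106 ]
(303, 198) [0.5408 0.1328 0.106 ]
(340, 198) [0.5391 0.0123 0.106 ]
(321, 143) [0.7517 0.0705 0.    ]
(270, 160) [0.6927 0.2515 0.    ]
(380, 160) [ 0.6873 -0.1369  0.    ]
```

```bash
python3 -m pendant '[[[0.57,0.045,0,0],[0.57,0.045,0,0],[0,0,0.9,0],[0,0,0.9,0],[0,0,0.9,0],[0,0,0.9,0],[0,0,0.5,0],[0,0,0.3,0],[0,0,0.1,0],[0,0,0,0]]]' 0.55
python3 -m pendant '[[[0,0,0,0],[0,0,0,0],[0,0,0,0],[0,0,0,0],[0,0,0,0]]]' 0 50
```

```text
clock: 9.6
position: [0.5623, -0.2533, 0.0094]
eef_rot: [[1.0, 0.026, 0.0], [0.026, -1.0, -0.0], [0.0, 0.0, -1.0]]
ft_force: [-0.3, 0.4, 0.7]
width: 0.0503
grasp_force: 0.0
clock: 10.1
position: [0.5628, -0.2535, 0.0103]
eef_rot: [[1.0, 0.026, 0.002], [0.026, -1.0, -0.001], [0.002, 0.001, -1.0]]
ft_force: [-1.1, 0.9, 9.4]
width: 0.0336
grasp_force: 50.0
```

```bash
python3 -m pendant '[[[0,0,-0.2,0],[0,0,-0.3,0],[0,0,-0.4,0],[0,0,-0.6,0],[0,0,-0.6,0],[0,0,-0.6,0],[0,0,-0.6,0],[0,0,-0.6,0],[0,0,-0.3,0],[0,0,0,0],[0,0,0,0]]]'
python3 - <<'E'
from h import *
d=grab('wrist','w3'); d=grab('side'); cv2.imwrite('pics/s3.png',cv2.resize(d['frame'][60:220,200:440],None,fx=2.5,fy=2.5)[:,:,::-1]); s=env.state(); print(s['clock'],s['position'],s['torque'])
a=cv2.imread('pics/w3.png');b=cv2.imread('pics/s3.png');im=np.zeros((570,600,3),np.uint8);im[:b.shape[0],:b.shape[1]]=b[:400];im[400:570,:]=a[0:170,20:620];cv2.imwrite('pics/c3.png',im)
E
```

```text
clock: 11.2
position: [0.562, -0.253, 0.2194]
eef_rot: [[1.0, 0.026, 0.0], [0.026, -1.0, -0.0], [0.0, 0.0, -1.0]]
ft_force: [0.1, 0.5, -3.2]
width: 0.0337
grasp_force: 50.0
11.3 [ 0.56158292 -0.2527891   0.21815272] [ 0.08249431  0.13565787 -0.0018216 ]
```

View pics/c3.png

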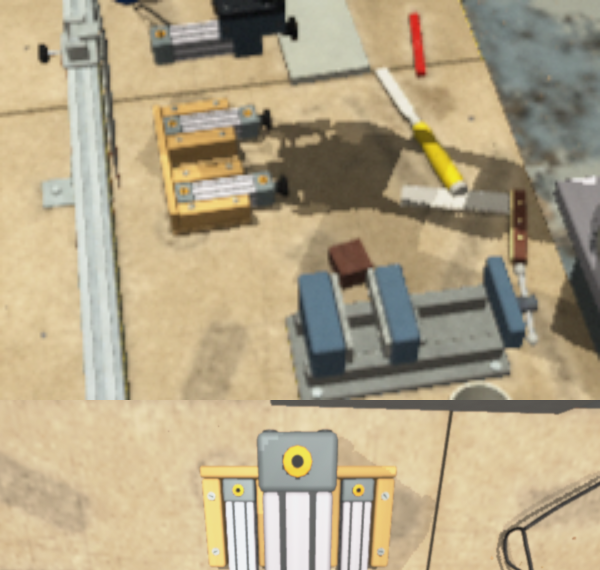

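The cylinder is held level above the rack, with its rear port at about (297,461) in the composite, and the neighbours stayed in their grooves.

```bash
python3 -m pendant '[[[0,0,0,-0.0447],[0,0,0,-0.0447],[0,0,0,-0.0447],[0,0,0,-0.0447],[0,0,0,-0.0447],[0,0,0,-0.0447],[0,0,0,-0.0447],[0,0,0,-0.0447],[0,0,0,-0.0447],[0,0,0,-0.0447],[0,0,0,-0.0447],[0,0,0,0],[0.4,0.1,0,0],[0.7,0.2,0,0],[0.85,0.25,0,0],[0.85,0.25,0,0],[0.85,0.25,0,0],[0.85,0.25,0,0],[0.85,0.25,0,0],[0.5,0.15,0,0]]]'
python3 -m pendant '[[[0.2,0.06,0,0],[0,0,0,0],[0,0,0,0]]]'
python3 - <<'E'
from h import *
np.set_printoptions(precision=4,suppress=True)
a=grab('wrist');b=grab('top'); s=env.state(); print(s['clock'],s['position'],s['eef_rot'])
im=np.zeros((590,640,3),np.uint8); im[:300]=a['frame'][:300]; im[305:585,:560]=cv2.resize(b['frame'][130:210,240:400],None,fx=3.5,fy=3.5)
cv2.imwrite('pics/c4.png',im[:,:,::-1])
E
```

```text
clock: 13.3
position: [0.6474, 0.0426, 0.2183]
eef_rot: [[0.003, 1.0, -0.001], [1.0, -0.003, 0.001], [0.001, -0.001, -1.0]]
ft_force: [-0.5, -0.5, -2.6]
width: 0.034
grasp_force: 50.0
clock: 13.6
position: [0.6499, 0.0484, 0.2187]
eef_rot: [[0.002, 1.0, -0.001], [1.0, -0.002, -0.0], [-0.0, -0.001, -1.0]]
ft_force: [0.1, -0.3, -2.1]
width: 0.0338
grasp_force: 50.0
13.7 [0.65   0.0479 0.219 ] [[ 0.0024  1.     -0.0004]
 [ 1.     -0.0024 -0.0003]
 [-0.0003 -0.0004 -1.    ]]
```

View pics/c4.png

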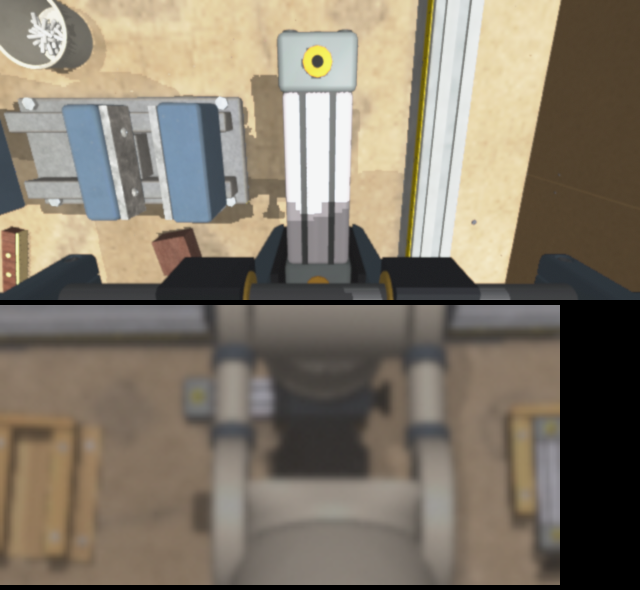

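The cylinder is level and crosswise, its rear port at (317,61), above bare bench between the vice and the rail.

```bash
python3 -m pendant '[[[0,0,0.9,0],[0,0,0.9,0],[0,0,0.9,0],[0,0,0.9,0],[0,0,0.4,0],[0,0,0.2,0],[0,0,0,0],[0,0,0,0]]]'; python3 -m pendant '[[[0,0,0.04,0],[0,0,0.04,0],[0,0,0,0]]]'
```

```text
clock: 14.5
position: [0.6512, 0.0489, 0.0104]
eef_rot: [[0.001, 1.0, 0.002], [1.0, -0.001, -0.0], [-0.0, 0.002, -1.0]]
ft_force: [1.3, 0.8, -1.7]
width: 0.0334
grasp_force: 50.0
clock: 14.8
position: [0.6505, 0.0494, 0.0056]
eef_rot: [[-0.0, 1.0, 0.001], [1.0, 0.0, -0.0], [-0.0, 0.001, -1.0]]
ft_force: [0.7, 0.2, -2.5]
width: 0.0338
grasp_force: 50.0
```

```bash
python3 -m pendant '[[[0,0,0.04,0],[0,0,0.02,0],[0,0,0,0]]]'
```

```text
clock: 15.1
position: [0.6504, 0.0494, 0.0024]
eef_rot: [[0.0, 1.0, 0.0], [1.0, -0.0, 0.0], [0.0, 0.0, -1.0]]
ft_force: [-1.7, -0.8, 3.9]
width: 0.0338
grasp_force: 50.0
```

```bash
python3 -m pendant '[[[0,0,0,0],[0,0,0,0],[0,0,0,0],[0,0,-0.1,0],[0,0,-0.4,0],[0,0,-1,0],[0,0,-1,0],[0.3,0,-1,0],[0.7,0,0,0],[0,0,0,0],[0,0,0,0]]]' 0.65
python3 - <<'E'
from h import *
a=grab('wrist','w5'); s=env.state(); print(s['clock'],s['position'],s['width'])
E
```

```text
clock: 16.2
position: [0.6499, 0.0992, 0.1751]
eef_rot: [[-0.001, 1.0, -0.0], [1.0, 0.001, -0.0], [-0.0, -0.0, -1.0]]
ft_force: [-0.6, 0.0, -0.8]
width: 0.0593
grasp_force: 0.0
16.25 [0.6498762  0.09851861 0.1746891 ] 0.05927230557347698
```

View pics/w5.png

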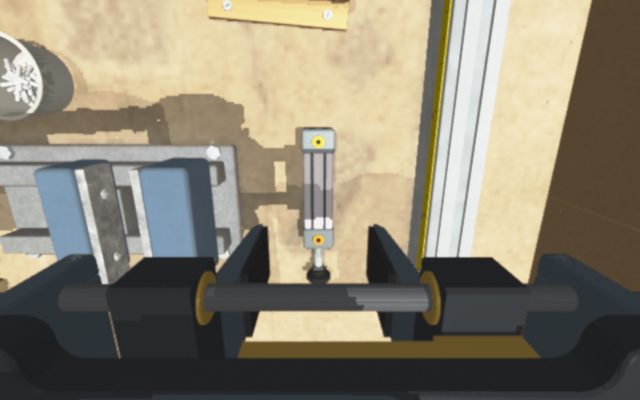

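The cylinder lies flat and straight on the bench, ports at (318,142) and (318,240), rear top edge at about (318,130), foot front at about (318,280).

```bash
python3 - <<'E'
from h import *
np.set_printoptions(precision=4,suppress=True)
W=grab('wrist')
p,q=onz(W,(318,142),.034),onz(W,(318,240),.034); print(p,q,(p+q)/2,np.linalg.norm(p-q),'rear',onz(W,(318,129),.034),'foot ctr',onz(W,(318,274),.017))
E
```

```text
[0.6491 0.1498 0.034 ] [0.6492 0.0432 0.034 ] [0.6492 0.0965 0.034 ] 0.10664350010296607 rear [0.6491 0.1625 0.034 ] foot ctr [ 0.6493 -0.0088  0.017 ]
```

```bash
python3 -m pendant '[[[0.43,-0.01,0,0],[0.43,0,0,0],[0,0,0.9,0],[0,0,0.9,0],[0,0,0.9,0],[0,0,0.4,0],[0,0,0.28,0],[0,0,0,0]]]' 0.65; python3 -m pendant '[[[0,0,0,0],[0,0,0,0],[0,0,0,0],[0,0,0,0],[0,0,0,0]]]' 0 50
```

```text
clock: 17.1
position: [0.6488, 0.1409, 0.0042]
eef_rot: [[0.001, 1.0, -0.003], [1.0, -0.001, -0.0], [-0.0, -0.003, -1.0]]
ft_force: [-0.1, -0.4, 0.6]
width: 0.0595
grasp_force: 0.0
clock: 17.6
position: [0.6504, 0.1418, 0.0071]
eef_rot: [[0.0, 1.0, 0.002], [1.0, -0.0, 0.0], [0.0, 0.002, -1.0]]
ft_force: [-0.1, 0.1, 8.1]
width: 0.0334
grasp_force: 50.0
```

```bash
python3 -m pendant '[[[0,0,-0.1,0],[0,0,-0.3,0],[0,0,-0.6,0],[0,0,-0.8,0],[0,0,-0.8,0],[0,0,-0.8,0],[0,0,-0.6,0],[0,0,0,0],[0,0,0,0]]]'
```

```text
clock: 18.5
position: [0.6497, 0.1418, 0.2072]
eef_rot: [[0.0, 1.0, 0.001], [1.0, -0.0, 0.0], [0.0, 0.001, -1.0]]
ft_force: [-0.4, -0.1, -3.9]
width: 0.0334
grasp_force: 50.0
```

```bash
python3 -m pendant '[[[0.4,-0.85,-0.2,0],[0.4,-0.85,-0.2,0],[0.4,-0.85,-0.2,0],[0.4,-0.85,-0.2,0],[0,0,0,-0.0434],[0,0,0,-0.0434],[0,0,0,-0.0434],[0,0,0,-0.0434],[0,0,0,-0.0434],[0,0,0,-0.0434],[0,0,0,-0.0434],[0,0,0,-0.0434],[0,0,0,-0.0434],[0,0,0,-0.0434],[0,0,0,-0.0434],[0,0,0,0],[0,0,0,0]]]'
python3 - <<'E'
from h import *
a=grab('wrist','w6'); s=env.state(); print(s['clock'],s['position'],s['width'])
E
```

```text
clock: 20.2
position: [0.4792, 0.2215, 0.2452]
eef_rot: [[-0.997, 0.075, -0.002], [0.075, 0.997, -0.001], [0.002, -0.001, -1.0]]
ft_force: [-0.8, -0.5, -1.8]
width: 0.0336
grasp_force: 50.0
20.25 [0.47933651 0.22157825 0.24544069] 0.033471050455271135
```

View pics/w6.png

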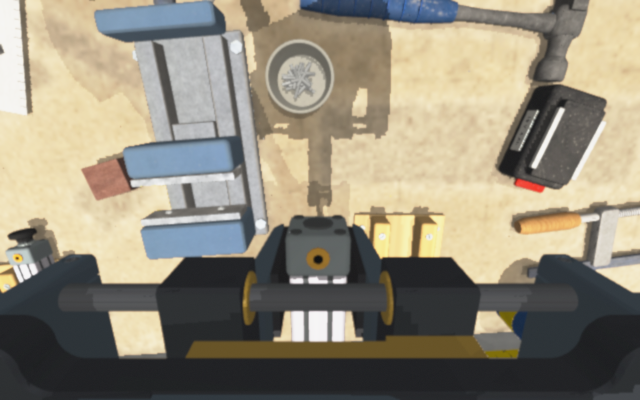

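The camera is still too near: only the cradle's front shows, at about (355–443, 213–255). The vice, tub and battery are undisturbed. I'll move farther in +x to see the cradle clear of the gripper.

```bash
python3 -m pendant '[[[-0.88,-0.13,0,0],[-0.88,-0.13,0,0],[-0.88,-0.13,0,0],[0,0,0,0],[0,0,0,0]]]'
python3 - <<'E'
from h import *
a=grab('wrist','w7'); s=env.state(); print(s['clock'],s['position'],s['width'])
E
```

```text
clock: 20.75
position: [0.6103, 0.1925, 0.245]
eef_rot: [[-0.997, 0.075, -0.001], [0.075, 0.997, -0.0], [0.001, -0.0, -1.0]]
ft_force: [-0.7, -0.6, -2.5]
width: 0.0337
grasp_force: 50.0
20.8 [0.6094954  0.19278573 0.24532393] 0.03387655704646575
```

View pics/w7.png

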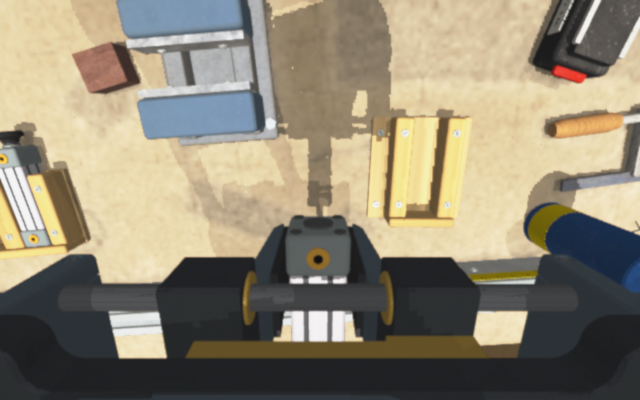

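The cradle is in full view with its mouth edge at about v=117 and end board at about (391–453, 215–226). The cheek screws are at about (405,132)/(398,205) and (459,132)/(447,205), and the groove lies between the cheeks. From here I'll measure by mask and contour.

```bash
python3 - <<'E'
from h import *
np.set_printoptions(precision=4,suppress=True)
W=grab('wrist'); f=W['frame']
for n,uv in [('R',(405,132)),('R',(398,205)),('L',(459,132)),('L',(447,205))]: print(n,onz(W,uv,.042))
hsv=cv2.cvtColor(f,cv2.COLOR_RGB2HSV)
for v in (122,140,160,180,195):
    print(v,' '.join(f"{h}/{s}/{b}" for h,s,b in hsv[v,362:476:3]))
for u in (400,445,455): print(u,[tuple(hsv[v,u]) and int(hsv[v,u,1]) for v in range(108,122)],[int(hsv[v,u,2]) for v in range(206,232)])
S=grab('side')
c=lambda u,v:(270+(u-370)/4-.37,250+(v-285)/4-.37)
for a,b in [((405,132),(605,341)),((398,205),(473,352)),((459,132),(613,428)),((447,205),(477,440))]: print('tri',*tri(ray(W,a),ray(S,c(*b))))
E
```

```text
R [0.5596 0.3014 0.042 ]
R [0.6506 0.2933 0.042 ]
L [0.5643 0.3657 0.042 ]
L [0.6552 0.3558 0.042 ]
122 18/77/160 18/75/153 19/76/154 18/79/116 18/110/167 18/107/164 18/109/164 18/109/159 18/107/159 18/104/127 18/118/95 18/126/128 24/111/245 26/101/246 25/103/246 25/108/246 27/95/246 25/97/244 23/94/243 23/94/243 23/97/242 25/83/246 25/80/246 26/76/246 26/78/246 22/98/238 18/116/97 18/120/96 18/118/99 19/129/224 25/104/246 25/104/246 25/109/246 25/109/246 26/96/246 26/79/246 25/85/245 20/79/227
140 21/65/230 21/65/228 19/65/224 18/108/184 24/90/244 18/110/194 18/111/177 22/101/238 20/103/232 18/115/115 18/120/98 18/132/217 25/103/246 26/100/246 25/105/246 25/106/246 27/92/246 23/99/240 23/92/244 23/97/242 23/95/242 25/84/245 27/75/246 27/73/246 23/94/242 18/113/117 18/118/95 17/121/99 18/131/189 24/108/246 25/102/246 25/107/246 24/109/246 27/94/246 25/85/246 24/83/245 21/74/230 20/75/228
160 21/67/230 21/68/229 19/74/209 23/95/242 24/91/244 24/91/244 23/94/243 20/105/231 18/111/166 18/118/95 18/126/130 23/113/244 26/101/246 25/103/246 24/108/246 27/94/246 23/106/241 23/91/244 23/95/2
[... 1075 characters left out ...]
45, 245, 245, 245, 245, 245, 245, 243, 222, 169, 191, 234, 244, 246, 246, 245, 245, 243, 238, 233, 231, 231, 232]
445 [73, 78, 82, 80, 79, 77, 77, 78, 78, 87, 101, 116, 120, 121] [235, 235, 240, 245, 246, 246, 246, 246, 246, 246, 245, 232, 175, 171, 221, 241, 245, 245, 245, 244, 243, 236, 229, 229, 229, 230]
455 [71, 73, 75, 76, 76, 75, 75, 78, 82, 89, 116, 130, 118, 107] [245, 246, 246, 246, 246, 246, 246, 246, 246, 246, 246, 245, 242, 237, 235, 237, 238, 239, 238, 237, 237, 236, 236, 236, 236, 235]
tri [0.5606 0.3007 0.0436] 0.002229997827272445
tri [0.6505 0.293  0.0428] 0.00039109770233376664
tri [0.5657 0.3638 0.0455] 0.003458760157770628
tri [0.6556 0.3555 0.0424] 0.0012338994153444128
```

```bash
python3 - <<'E'
from h import *
np.set_printoptions(precision=4,suppress=True)
W=grab('wrist')
v=[122,140,160,180,195]
L=np.array([onz(W,(u,y),.042) for u,y in zip([448.3,445.7,443,440.3,438.2],v)])
R=np.array([onz(W,(u,y),.042) for u,y in zip([395.3,393.5,392.3,390.5,389.2],v)])
for P,o in((L,.020),(R,-.042)):
    k,b=np.polyfit(P[:,0],P[:,1],1); th=np.arctan(k); print('yaw',np.degrees(th),'centre y at x=.53,.60',[k*x+b-o/np.cos(th) for x in(.53,.6)])
print('mouth',onz(W,(400,117.5),.042),onz(W,(455,117.3),.042))
s=env.state(); R_=np.array(s['eef_rot']); print(s['position'],R_[:,0])
# held cylinder: rear port & rear top edge; TCP z -> top
h=.017-.0071+.017+s['position'][2]
for uv in [(318,259),(317,217)]: print('held',R_.T@(onz(W,uv,h)-s['position']))
E
```

```text
yaw -5.179995099181938 centre y at x=.53,.60 [np.float64(0.33471284588913885), np.float64(0.3283669890798848)]
yaw -4.730227732530386 centre y at x=.53,.60 [np.float64(0.3337014917688418), np.float64(0.32790926278563926)]
mouth [0.5421 0.2958 0.042 ] [0.5465 0.3605 0.042 ]
[0.6091 0.1932 0.2461] [-0.9975  0.0712  0.0004]
held [ 0.0087  0.0003 -0.0269]
held [ 0.0319 -0.0002 -0.0269]
```

```bash
python3 -m pendant '[[[0,0,0,0.005],[0.57,0.672,0,0],[0.57,0.672,0,0],[0.57,0.672,0,0],[0.57,0.672,0,0],[0,0,0,0],[0,0,0.8,0],[0,0,0.8,0],[0,0,0.8,0],[0,0,0.8,0],[0,0,0,0],[0,0,0,0]]]'
python3 - <<'E'
from h import *
np.set_printoptions(precision=4,suppress=True)
s=env.state(); R=np.array(s['eef_rot']); p=np.array(s['position']); print(s['clock'],p,R[:,0]); print('tool shift to target',R.T@(np.array([.5073,.3370,.0151])-p))
T=grab('top');S=grab('side')
E
```

```text
clock: 22.15
position: [0.5081, 0.3367, 0.0868]
eef_rot: [[-0.996, 0.087, -0.0], [0.087, 0.996, -0.0], [0.0, -0.0, -1.0]]
ft_force: [-0.1, 0.3, -2.1]
width: 0.0338
grasp_force: 50.0
22.15 [0.5081 0.3367 0.0868] [-0.9962  0.087   0.0004]
tool shift to target [0.0008 0.0002 0.0717]
```

```bash
python3 -m pendant '[[[0.015,0,0.3,0],[0,0,0.3,0],[0,0,0.12,0],[0,0,0.12,0],[0,0,0.12,0],[0,0,0,0]]]'; python3 -m pendant '[[[0,0,0.1,0],[0,0,0.1,0],[0,0,0,0]]]'
```

```text
clock: 22.85
position: [0.5074, 0.3368, 0.0379]
eef_rot: [[-0.996, 0.087, -0.0], [0.087, 0.996, -0.0], [0.0, -0.0, -1.0]]
ft_force: [-0.2, 0.2, -2.9]
width: 0.034
grasp_force: 50.0
clock: 23.15
position: [0.5071, 0.3366, 0.0274]
eef_rot: [[-0.996, 0.087, -0.001], [0.087, 0.996, -0.0], [0.001, -0.0, -1.0]]
ft_force: [-0.7, 0.4, -3.1]
width: 0.0338
grasp_force: 50.0
```

Going in freely (underside about 20 mm, no side force).

```bash
python3 -m pendant '[[[0,0,0.1,0],[0,0,0.08,0],[0,0,0.04,0],[0,0,0,0]]]'
```

```text
clock: 23.55
position: [0.5072, 0.3366, 0.0166]
eef_rot: [[-0.996, 0.087, -0.001], [0.087, 0.996, -0.0], [0.001, -0.0, -1.0]]
ft_force: [0.3, -0.6, -3.0]
width: 0.034
grasp_force: 50.0
```

```bash
python3 -m pendant '[[[0,0,0.03,0],[0,0,0.03,0],[0,0,0,0]]]'
```

```text
clock: 23.85
position: [0.5074, 0.3368, 0.0147]
eef_rot: [[-0.996, 0.087, 0.0], [0.087, 0.996, 0.0], [-0.0, 0.0, -1.0]]
ft_force: [-4.5, -1.4, 7.5]
width: 0.0337
grasp_force: 50.0
```

```bash
python3 -m pendant '[[[0,0,0,0],[0,0,0,0],[0,0,0,0],[0,0,-0.2,0],[0,0,-0.5,0],[0,0,-1,0],[0,0,-1,0],[0,0,-1,0],[-1,0,-1,0],[-1,0,0,0],[0,0,0,0],[0,0,0,0]]]' 0.7
python3 - <<'E'
from h import *
np.set_printoptions(precision=4,suppress=True)
W=grab('wrist','w8'); T=grab('top','t8'); s=env.state(); print(s['clock'],s['position'])
for n,d in(('W',W),('T',T)):
    hsv=cv2.cvtColor(d['frame'],cv2.COLOR_RGB2HSV)
    m=cv2.inRange(hsv,(15,150,90),(35,255,255))
    k,_,st,c=cv2.connectedComponentsWithStats(m)
    for i in range(1,k):
        a=st[i,4]; p=onz(d,c[i],.042)
        if 4<=a<600 and .4<p[0]<.72 and -.4<p[1]<.42: print(n,a,c[i],p)
print('expected',proj(W,(.4990,.3377,.042)),proj(W,(.6046,.3285,.042)))
E
```

```text
clock: 25.05
position: [0.5929, 0.3289, 0.2345]
eef_rot: [[-0.996, 0.088, -0.0], [0.088, 0.996, 0.0], [0.0, -0.0, -1.0]]
ft_force: [-1.4, 1.5, -0.7]
width: 0.0636
grasp_force: 0.0
25.15 [0.5915 0.3293 0.2343]
W 69 [317.9855  97.6522] [0.4975 0.338  0.042 ]
W 31 [318.5484 189.4516] [0.6035 0.3295 0.042 ]
expected [317.8139  99.1175] [317.8437 190.3804]
```

```bash
python3 -c "
from station import env
print(env.sign_off())"
```

```text
the job is handed in; nothing more can be done
None
```

I've handed the job in: the left and right rods are pushed home in their grooves. The middle cylinder stuck about 22 mm in and now lies flat in the cradle, foot end first, with its rear cap about 60 mm out in front. That took about 25 s of the 72 s, and the sign-off returned no verdict.

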